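# Switch off a breaker box and tip its cover shut

### The arm

A 6-joint arm with a two-finger parallel gripper is mounted at the origin on a cart in front of the work surface, level with it; the furniture and walls round the work are solid. World frame = base frame: x ahead of the robot, y to its left, z up, the work surface at z = 0. Lengths are in m, angles in rad, forces in N, time in s.
With the tool pointing down it reaches from about 0.225 to 0.875 m from the base axis. Payload 3.4 kg.
Tool frame: the origin (TCP) lies midway between the tips of the shut fingers; the grasp point (between the pads) lies 19 mm behind it (manip.pinch_z is the distance from the TCP to the grasp point, in m); z points along the fingers, y is the line along which they close (so a half turn about z gives the same grasp; the last joint's range is limited). The gripper opens to 85 mm and grips with 20 to 120 N. Pads are 22 mm wide; open, the fingers measure 114 mm over their backs; the gripper's body (76 mm by 85 mm) begins 54 mm behind the grasp point. The pads swing forward as they close: fully open they stand 13 mm farther back than shut.
Start: joints at [1.049, 0.276, 1.505, -0, 1.361, -0.121], TCP at [0.224, 0.529, 0.231] pointing down, gripper open.
Joint ranges: [-2.89, 2.89], [-0.75, 2.08], [0.22, 2.7], [-1.18, 4.32], [0.11, 2.71], [-2.7, 2.7]. Speed limits (rad/s): [2.57, 2.57, 3.14, 3.14, 3.14, 3.14].

### API

Orientations are given as a unit quaternion [w, x, y, z].
In Python, from rig import manip gives the robot as it stands.
- The arm moves only by the tool carry_out, never from a script. Its arguments are lists of equal length, an entry for each row: "delta_pos": the shift along the tool's x, y, z scaled (see below), a list of three; "turn": the turn, a rotation vector about the tool's x, y, z scaled (see below), a list of three; "claw": the closure, from -1 (fully open) to 1 (shut). A call has 1 to 12 rows; each row is the pose to reach, as a shift and turn from the pose commanded when the call began, along the tool's axes at that moment; what a row does not reach only later rows make up. The controller multiplies each number of a shift by 400 mm and each number of a turn by 30 degrees. A row lasts 1/10 s, in which the tool goes at most 50 mm and 8.59 degrees, less where a joint would pass 70% of its speed; a pose out of reach is approached as far as the arm can. A call with a number of a shift or a turn outside -1 to 1 is refused whole. A call with a gripper value outside its range is refused whole. The fingers move at their own pace and stop on an object; "force" is the grip in N (left out, the last holds). Time passes only in rows, so rows that repeat a pose let the fingers close. It gives the time, the measured TCP pose, the force, the opening and the grip force at its end, in the units of the state.
- manip.get_state(): the state, without advancing time (a new reading comes with each control period).
- manip.get_image(name): name is "scene" or "side" or "wrist"; returns a dict with "image" (480x640x3 uint8, red, green, blue), "z_map" (480x640 float32, m along the optical axis (not along the pixel's ray), 0 where there is no reading), "fx", "fy", "cx", "cy" (pixels), "world_to_cam" (4x4, takes a point from world to camera coordinates). Camera axes: x right, y down, z forward; pixel columns grow to the right and rows downward; lengths in m; the calibration is good to about 2 mm. A picture is of the moment at which its call begins.
- manip.sign_off(): hands the job in; it is judged then, once.
Trained networks look in the newest picture that a camera, given by its name, has taken for a name from the list of things; names that differ only in an ending like _2 or _b are one class to them, and where a whole thing is asked for, a point or a joint stands for the part that bears it (a point fixed in the world has none). Each returns a list of dicts, best first, with "score" (0 to 1); they miss things now and then, are a little off and sometimes report something else, mostly with a low value. They report only what shows in the picture. A call takes as long as a camera call.
- manip.spot_in(camera, query): "point" ([x, y, z] in m, in world coordinates, good to about 4 mm: the middle of the surface that is visible of it).
- manip.place_of(camera, query): "point" ([x, y, z] in m, in world coordinates, good to about 4 mm: a listed point, or the origin of a listed thing).
The state is a dict: "clock": time; "qpos": joint angles; "qd": joint speeds; "effort": joint torques, N m; "position": TCP position; "ee_rot": TCP orientation; "contact_force": force on the tool from outside, world axes, zero at the start; "moment": the same for the moment, N m; "width": finger opening in m; "gripper_force": force on a finger pad.
Only numpy, scipy, OpenCV 4.12 (cv2) and the standard library are available. Lean on these libraries where they do the work, as an engineer would, in place of code of your own. Each camera call takes 0.05 s, during which the arm holds its last target. There are 200 camera calls.

### The job

Shut down the breaker box on the desk right in front of you with light fingertip pushes only, gripping and lifting nothing: flip the four blue breakers fully off (down, toward the box's lower edge), only then flip the red main switch fully off, and last tip the open cover over and push it fully shut. Leave the box where it lies and do not disturb the tools and parts around it.

Things in the scene. Friction and masses are not known exactly. Their poses are not given: they have to be found in the camera images.
- box: light grey breaker box, 191 x 230 x 76 mm, 1.4 kg, lying loose on its back on the near desk (a similar box farther off is scenery). Origin: centre of its underside; x toward its upper edge (hinge side of the cover), y along the row of switches toward the red one, z up. From +y to -y: the wide red main switch, then four narrow dark blue breakers, at box y = 54, 27, 9, -9, -27 mm.
- box_face (a point): point on the face of the box at box x = 0, y = 0, z = 58 mm, amid the breakers. With the cover open the face is free on the +x side of the toggles, from box x = 2 to 30 mm.
- box_main (a joint): Wide red main toggle. 0 = on: it stands up, tip 6 mm toward box -x of its pivot and 12 mm above the face. 0.77 = off: flipped toward the box's lower edge (box -x) until it lies nearly flat. Turns easily (1 to 3 N), no spring: stays where it is left.
- main_tip (a point): middle of the end of the red main toggle (on: box frame -6, 54, 70 mm). The toggle is 18 mm wide along box y, 6 mm thick; pivot at box x = 0, z = 54 mm, 17 mm from the tip.
- box_breaker1 (a joint): Dark blue breaker 1 toggle. 0 = on: it stands up, tip 6 mm toward box -x of its pivot and 12 mm above the face. 0.77 = off: flipped toward the box's lower edge (box -x) until it lies nearly flat. Turns easily (1 to 3 N), no spring: stays where it is left.
- breaker1_tip (a point): middle of the end of the breaker 1 toggle (on: box frame -6, 27, 70 mm). The toggle is 8 mm wide along box y, 6 mm thick; pivot at box x = 0, z = 54 mm, 17 mm from the tip.
- box_breaker2 (a joint): Dark blue breaker 2 toggle. 0 = on: it stands up, tip 6 mm toward box -x of its pivot and 12 mm above the face. 0.77 = off: flipped toward the box's lower edge (box -x) until it lies nearly flat. Turns easily (1 to 3 N), no spring: stays where it is left.
- breaker2_tip (a point): middle of the end of the breaker 2 toggle (on: box frame -6, 9, 70 mm). The toggle is 8 mm wide along box y, 6 mm thick; pivot at box x = 0, z = 54 mm, 17 mm from the tip.
- box_breaker3 (a joint): Dark blue breaker 3 toggle. 0 = on: it stands up, tip 6 mm toward box -x of its pivot and 12 mm above the face. 0.77 = off: flipped toward the box's lower edge (box -x) until it lies nearly flat. Turns easily (1 to 3 N), no spring: stays where it is left.
- breaker3_tip (a point): middle of the end of the breaker 3 toggle (on: box frame -6, -9, 70 mm). The toggle is 8 mm wide along box y, 6 mm thick; pivot at box x = 0, z = 54 mm, 17 mm from the tip.
- box_breaker4 (a joint): Dark blue breaker 4 toggle. 0 = on: it stands up, tip 6 mm toward box -x of its pivot and 12 mm above the face. 0.77 = off: flipped toward the box's lower edge (box -x) until it lies nearly flat. Turns easily (1 to 3 N), no spring: stays where it is left.
- breaker4_tip (a point): middle of the end of the breaker 4 toggle (on: box frame -6, -27, 70 mm). The toggle is 8 mm wide along box y, 6 mm thick; pivot at box x = 0, z = 54 mm, 17 mm from the tip.
- box_door (a joint): hinge of the smoked cover. 0 = shut: outer face level at box z = 76 mm, over box x -33 to 34 and y -80 to 80 mm; about 2.1 = open, leaning back past upright toward box +x. Hinge line along box y at x = 42, z = 63 mm. Stiff (about 1 N at its free edge): holds the cover where it is left, or nearly shut lets it sink. Opened, its outer face looks away from the switches.
- cover_edge (a point): middle of the cover's free edge on its outer face: 76 mm from the hinge line; at box x about 95, z about 117 mm when open, box x = -33, z = 76 mm when shut. Behind the box stand a red basin, 118 mm high, and a lamp carton, 243 mm high, at least 70 mm clear of the open cover.
- driver: small screwdriver, yellow-brown handle, 150 mm long, lying left of the box; origin under its middle. To be left alone.
- strip: white connector strip, 62 x 16 x 13 mm, right of the box; origin under its middle. To be left alone.
- tape: roll of black tape, 66 mm across, 18 mm high, right of the box; origin under its middle. To be left alone.

How it is judged:
On the way, in this order (a step that is already met when the one before it is completed fails the run):
1. all four breakers are flipped off (while the main switch is still on) (value of joint each of box_breaker1, box_breaker2, box_breaker3, box_breaker4 above 0.6 rad), for 0.1 s.
2. the main switch is flipped off (with the cover still open) (all of step 1 and value of joint box_main above 0.6 rad), for 0.1 s.
3. the cover is tipped over and shut (value of joint box_door below 0.06 rad), for 0.1 s.
At the end, for the whole second after the job is handed in: the four breakers and the main switch stand off (over 0.6 of 0.77 rad), the cover is shut within 0.06 rad, and the box lies flat and at rest within 30 mm of where it lay (all of step 2 and value of joint box_door below 0.06 rad and distance of box from where it was at the start of the episode below 0.03 m and angle between box's own z axis and vertical below 0.06 rad and linear speed of box below 0.02 m/s); the robot touches nothing.
It fails at once if the box is shoved more than 40 mm (distance of box from where it was at the start of the episode above 0.04 m).
It fails at once if the box is lifted or tipped (height (world z) of box above 0.012 m or angle between box's own z axis and vertical above 0.12 rad).
It fails at once if the box or its parts are gripped, struck or pressed with more than 60 N (contact force between the fingers and box above 60 N).
It fails at once if a tool or part lying round the box is moved more than 20 mm (distance of any of driver, strip, tape from where it was at the start of the episode above 0.02 m).
It also fails if it takes over 72 s, if anything falls off the work surface, if the arm or the gripper's body presses on something with over 40 N, if the wrist force passes 120 N, or if a joint passes its speed limit or range.

## Working session

There is one attempt and no reset: what is moved stays moved. The work goes in short steps, Python scripts to look and compute and a tool call to move; the robot and the scene stay as the last step left them, time stands still between calls to the robot, and variables do not carry over. Pictures are saved under pics/ and viewed, at most 10 in all, crops included, and the job is handed in when it is done.

Besides the shell and the picture viewer there is one more tool, called after "Call:" by a JSON object that holds its "fn" and its "kwargs". carry_out: Moves the arm, as the interface text tells. Shifts and turns lie within -1 to 1; 1 stands for 400 mm of shift or 30 degrees of turn. Its arguments: {"type":"object","properties":{"delta_pos":{"type":"array","items":{"type":"array","items":{"type":"number","minimum":-1,"maximum":1}}},"turn":{"type":"array","items":{"type":"array","items":{"type":"number","minimum":-1,"maximum":1}}},"claw":{"type":"array","items":{"type":"number"}},"force":{"type":"number"}},"required":["delta_pos","turn","claw"]}

```bash
mkdir -p pics
cat > h.py <<'E'
from rig import manip
import numpy as np, cv2
from scipy.spatial.transform import Rotation as R
def pic(cam,fn,crop=None,scale=1):
    d=manip.get_image(cam); im=d["image"][:,:,::-1]
    if crop: im=im[crop[1]:crop[3],crop[0]:crop[2]]
    cv2.imwrite("pics/"+fn,cv2.resize(im,None,fx=scale,fy=scale)); return d
def w2t(v,q): # world shift to tool units
    w,x,y,z=q; return R.from_quat([x,y,z,w]).inv().apply(v)/0.4
E
python3 - <<'E'
from h import *
s=manip.get_state(); print(s)
for c in("scene","side","wrist"):
    d=pic(c,c+"1.png")
    print(c,np.linalg.inv(d["world_to_cam"])[:3].round(3).tolist(),d["fx"])
    for n in("box","box_face","main_tip","breaker1_tip","breaker2_tip","breaker3_tip","breaker4_tip","cover_edge","driver","strip","tape"):
        print(n,[(np.round(r["point"],3).tolist(),round(r["score"],2)) for r in manip.place_of(c,n)[:2]])
E
```

```text
{'clock': 0.0, 'qpos': array([ 1.04900137e+00,  2.76617240e-01,  1.50614785e+00, -7.27794630e-06,
        1.36070079e+00, -1.20995017e-01]), 'qd': array([-1.31913428e-03,  5.68919860e-04, -1.35049887e-03,  7.29832078e-04,
       -3.53668054e-05, -9.95484864e-04]), 'effort': array([ 9.54768730e-04, -4.16770935e+01, -2.45807594e+01,  1.12674593e-04,
        1.09203896e-02,  6.27060012e-05]), 'position': array([0.22407537, 0.5289618 , 0.23042117]), 'ee_rot': array([-2.92489770e-04,  1.99060476e-01,  9.79986760e-01, -8.89774594e-04]), 'contact_force': array([-0.42412604, -0.02154281,  0.68296538]), 'moment': array([ 0.01419911, -0.00489818,  0.01188617]), 'gripper_force': 0.0, 'width': 0.08553734463921407}
scene [[0.422, -0.657, 0.625, -0.01], [-0.906, -0.291, 0.307, -0.388], [-0.02, -0.696, -0.718, 0.693]] 493.2750454266114
box [([0.549, -0.135, 0.003], 0.79), ([0.543, -0.16, 0.07], 0.7)]
box_face [([0.548, -0.135, 0.058], 0.79)]
main_tip [([0.544, -0.083, 0.068], 0.6)]
breaker1_tip [([0.539, -0.106, 0.067], 0.49), ([0.641, -0.138, 0.118], 0.24)]
breaker2_tip [([0.538, -0.126, 0.071], 0
[... 579 characters left out ...]
71], 0.49)]
breaker1_tip [([0.537, -0.106, 0.074], 0.37), ([0.539, -0.081, 0.068], 0.35)]
breaker2_tip [([0.499, 0.037, -0.001], 0.64), ([0.538, -0.124, 0.066], 0.61)]
breaker3_tip [([0.543, -0.141, 0.069], 0.5)]
breaker4_tip [([0.541, -0.159, 0.069], 0.37)]
cover_edge [([0.646, -0.131, 0.117], 0.58)]
driver [([0.495, 0.037, 0.001], 0.56)]
strip [([0.524, -0.289, 0.002], 0.61)]
tape [([0.405, -0.384, 0.003], 0.93), ([0.549, -0.136, 0.0], 0.16)]
wrist [[0.39, 0.889, 0.241, 0.163], [0.921, -0.376, -0.102, 0.554], [0.0, 0.261, -0.965, 0.372]] 375.05391912046696
box []
box_face []
main_tip []
breaker1_tip []
breaker2_tip []
breaker3_tip []
breaker4_tip []
cover_edge []
driver []
strip []
tape []
```

View pics/scene1.png

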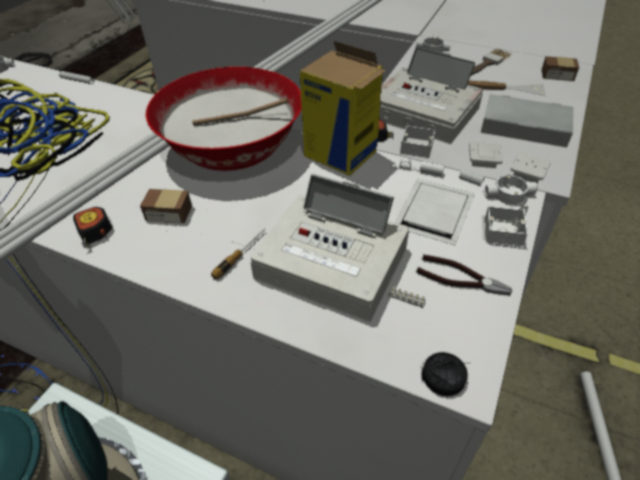

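View pics/side1.png

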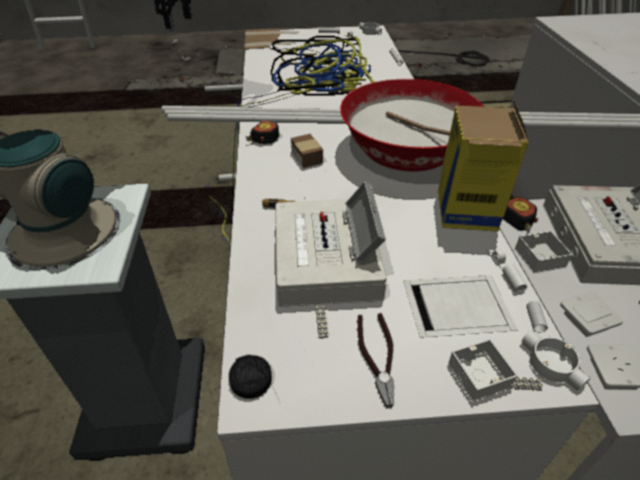

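The scene shows the box with its cover open at (330,240), the red switch at (305,231) and the blue row at (313–347,240). The carton is at (340,110), the basin at (225,120), the driver at (238,255), the strip at (408,297) and the tape at (445,373). The network points agree with this. Next I'll refine the box yaw and the clearances from depth.

```bash
cat >> h.py <<'E'
def cloud(cam):
    d=manip.get_image(cam); z=d["z_map"]; v,u=np.nonzero(z>0); zz=z[v,u]
    P=np.c_[(u-d["cx"])/d["fx"]*zz,(v-d["cy"])/d["fy"]*zz,zz,np.ones(len(zz))]
    return (P@np.linalg.inv(d["world_to_cam"]).T)[:,:3]
E
python3 - <<'E'
from h import *
for c in("scene","side"):
    P=cloud(c); n=lambda x0,x1,y0,y1,z0,z1:P[(P[:,0]>x0)&(P[:,0]<x1)&(P[:,1]>y0)&(P[:,1]<y1)&(P[:,2]>z0)&(P[:,2]<z1)]
    B=n(.4,.6,-.3,.02,.045,.068)
    print(c,"face",np.median(B[:,2]),cv2.minAreaRect((B[:,:2]*1000).astype(np.float32)), np.percentile(B,[1,99],axis=0).round(3).tolist())
    # lower edge line: min x per y bin ; side edges
    ys=np.arange(-.22,-.05,.01); e=[np.percentile(B[abs(B[:,1]-y)<.005][:,0],3) for y in ys]
    print("edge yaw",-np.arctan(np.polyfit(ys,e,1)[0]), np.mean(e))
    D=n(.59,.70,-.25,-.02,.085,.14); print("cover",np.percentile(D,[2,98],axis=0).round(3).tolist())
    for y in np.arange(-.35,.2,.05):
        K=n(.66,1.1,y,y+.05,.085,.3)
        if len(K): print(round(y,2),K[:,0].min().round(3),K[:,2].max().round(3),end=' | ')
    print()
E
```

```text
scene face 0.05736470150166173 ((526.396240234375, -135.93450927734375), (230.04905700683594, 148.29847717285156), 89.55692291259766) [[0.453, -0.25, 0.047], [0.598, -0.025, 0.066]]
edge yaw -0.011123834783577535 0.4544637545268346
cover [[0.614, -0.216, 0.086], [0.641, -0.058, 0.127]]
-0.1 0.8 0.244 | -0.05 0.804 0.243 | -0.0 0.814 0.243 | 0.05 0.687 0.214 | 0.1 0.66 0.119 | 0.15 0.66 0.118 | 
side face 0.05920792974729483 ((527.3292236328125, -135.96405029296875), (232.4119415283203, 147.4445037841797), 89.38163757324219) [[0.455, -0.251, 0.047], [0.597, -0.026, 0.066]]
edge yaw -0.017184623144238118 0.45826057000178405
cover [[0.607, -0.216, 0.086], [0.642, -0.057, 0.129]]
-0.15 0.886 0.217 | -0.1 0.8 0.245 | -0.05 0.805 0.245 | -0.0 0.815 0.245 | 0.05 0.69 0.217 | 0.1 0.661 0.12 | 0.15 0.66 0.108 |
```

Box centre is about (0.549, -0.136), yaw about -0.6°, face at z 0.058. The carton starts at x 0.80, so there's room behind the cover. I'll move over with the fingers shut.

Call:
{"fn": "carry_out", "kwargs": {"delta_pos": [[-0.7,-0.57,0],[-0.7,-0.57,0],[-0.7,-0.57,0],[-0.7,-0.57,0],[-0.7,-0.57,0],[-0.7,-0.57,0],[-0.7,-0.57,0],[-0.7,-0.57,0],[-0.7,-0.57,0],[-0.7,-0.57,0]], "turn": [[0,0,-0.75],[0,0,-0.75],[0,0,-0.75],[0,0,-0.75],[0,0,-0.75],[0,0,-0.75],[0,0,-0.75],[0,0,-0.75],[0,0,-0.75],[0,0,-0.75]], "claw": [1,1,1,1,1,1,1,1,1,1], "force": 20}}

```text
clock: 2.9
position: [0.3931, 0.2104, 0.2314]
ee_rot: [-0.0, 0.005, 1.0, 0.0]
contact_force: [-0.4, -1.0, -0.3]
width: -0.0003
gripper_force: 0.0
```

Call:
{"fn": "carry_out", "kwargs": {"delta_pos": [[-0.44,-0.817,0],[-0.44,-0.817,0],[-0.44,-0.817,0],[-0.44,-0.817,0],[-0.44,-0.817,0],[-0.44,-0.817,0.1],[-0.44,-0.817,0.28],[-0.44,-0.817,0.28],[-0.44,-0.817,0.28],[-0.44,-0.817,0.28],[-0.44,-0.817,0.28]], "turn": [[0,0,0],[0,0,0],[0,0,0],[0,0,0],[0,0,0],[0,0,0],[0,0,0],[0,0,0],[0,0,0],[0,0,0],[0,0,0]], "claw": [1,1,1,1,1,1,1,1,1,1,1]}}

```text
clock: 4.0
position: [0.5667, -0.1163, 0.1193]
ee_rot: [-0.0, 0.003, 1.0, 0.001]
contact_force: [0.2, 0.2, -0.3]
width: -0.0
gripper_force: 0.0
```

Run:
```python
from h import *
print(manip.get_state()["position"])
pic("wrist","w2.png"); pic("side","s2.png",(220,140,420,320),4)
for n in("box_face","main_tip","breaker1_tip","breaker2_tip","breaker3_tip","breaker4_tip"):
  for c in("wrist","side"):
    print(n,c,[(np.round(r["point"],3).tolist(),round(r["score"],2)) for r in manip.place_of(c,n)[:1]])
```

```text
[ 0.56673908 -0.11629425  0.11934797]
box_face wrist [([0.556, -0.133, 0.057], 0.7)]
box_face side [([0.541, -0.135, 0.054], 0.8)]
main_tip wrist [([0.545, -0.082, 0.066], 0.81)]
main_tip side [([0.54, -0.084, 0.067], 0.38)]
breaker1_tip wrist [([0.542, -0.107, 0.069], 0.78)]
breaker1_tip side [([0.539, -0.103, 0.069], 0.49)]
breaker2_tip wrist [([0.542, -0.124, 0.064], 0.86)]
breaker2_tip side [([0.538, -0.129, 0.066], 0.58)]
breaker3_tip wrist [([0.54, -0.143, 0.069], 0.75)]
breaker3_tip side [([0.544, -0.141, 0.071], 0.6)]
breaker4_tip wrist []
breaker4_tip side [([0.539, -0.16, 0.072], 0.5)]
```

View pics/w2.png

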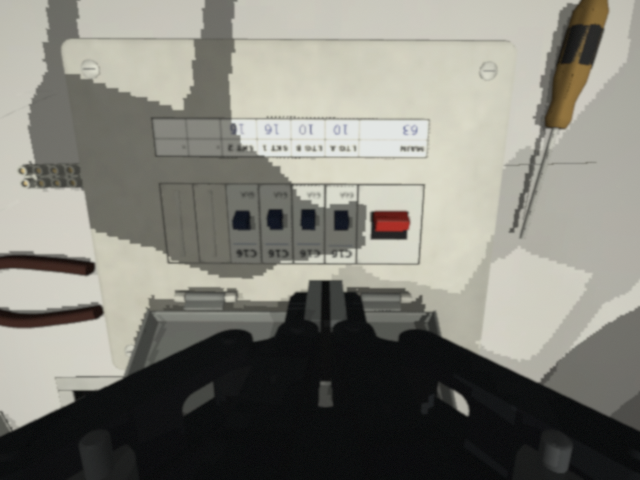

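View pics/s2.png

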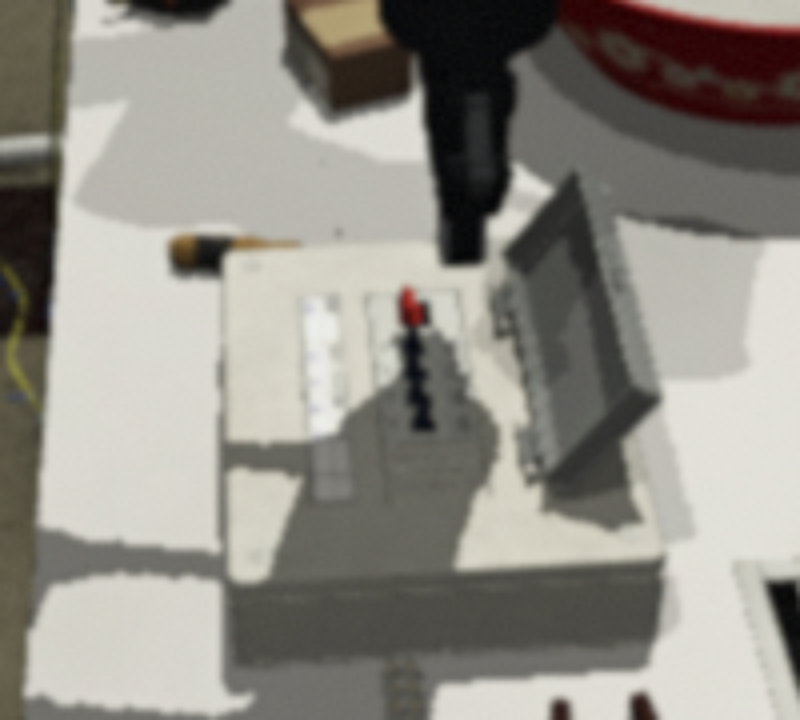

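The wrist picture shows breakers at u≈242–342, v≈220, red at (390,222), and the shut fingertips at (325,285), about 15 mm wide. I'll do one breaker at a time, starting with breaker 1.

Call:
{"fn": "carry_out", "kwargs": {"delta_pos": [[0,0.018,0],[0,0.018,0.08],[0,0.018,0.12],[0,0.018,0.142],[0,0.018,0.142],[0.01,0.018,0.142],[0.02,0.018,0.142],[0.03,0.018,0.142],[0.038,0.018,0.142],[0.044,0.018,0.142],[0.044,0.018,0.142]], "turn": [[0,0,0],[0,0,0],[0,0,0],[0,0,0],[0,0,0],[0,0,0],[0,0,0],[0,0,0],[0,0,0],[0,0,0],[0,0,0]], "claw": [1,1,1,1,1,1,1,1,1,1,1]}}

```text
clock: 5.8
position: [0.5495, -0.1108, 0.0632]
ee_rot: [0.001, 0.004, 1.0, -0.0]
contact_force: [2.4, -0.1, 1.9]
width: -0.0001
gripper_force: 1.3
```

Run:
```python
from h import *
pic("wrist","w3.png",(120,120,480,320),2)
s=manip.get_state(); print(s["position"],s["contact_force"])
```

```text
[ 0.5494585  -0.11080362  0.06316456] [ 0.78559511 -0.14620116  2.83431851]
```

View pics/w3.png

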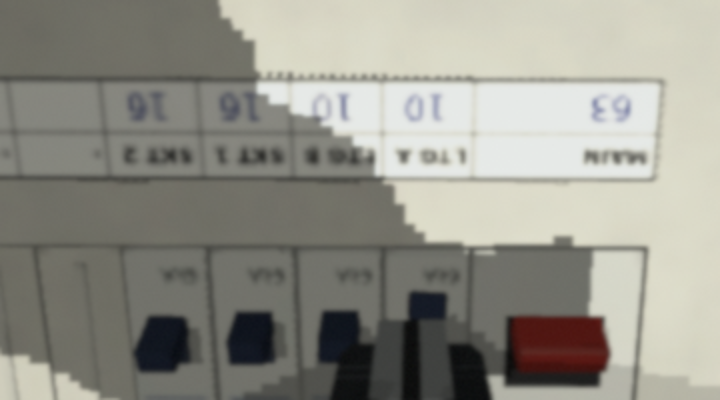

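Breaker 1 (crop (428,305)) has tipped over, with its end showing ahead of the fingertips. I'll nudge a bit further, then do breaker 2.

Call:
{"fn": "carry_out", "kwargs": {"delta_pos": [[0.005,0,0],[0.005,0,0],[0,0,-0.06],[-0.044,-0.02,-0.06],[-0.044,-0.042,-0.06],[-0.044,-0.042,0],[-0.044,-0.042,0],[-0.03,-0.042,0.0],[-0.015,-0.042,0],[-0.005,-0.042,0],[0.004,-0.042,0],[0.005,-0.042,0]], "turn": [[0,0,0],[0,0,0],[0,0,0],[0,0,0],[0,0,0],[0,0,0],[0,0,0],[0,0,0],[0,0,0],[0,0,0],[0,0,0],[0,0,0]], "claw": [1,1,1,1,1,1,1,1,1,1,1,1]}}

```text
clock: 7.05
position: [0.5484, -0.1277, 0.0638]
ee_rot: [0.002, 0.004, 1.0, -0.0]
contact_force: [4.8, 0.8, 1.6]
width: -0.0
gripper_force: 2.2
```

Call:
{"fn": "carry_out", "kwargs": {"delta_pos": [[0,0,0],[-0.005,0,-0.06],[-0.049,-0.02,-0.06],[-0.049,-0.044,-0.06],[-0.049,-0.044,-0.02],[-0.049,-0.044,0],[-0.049,-0.044,0],[-0.035,-0.044,0.0],[-0.02,-0.044,0],[-0.01,-0.044,0],[0,-0.044,0],[0,-0.044,0]], "turn": [[0,0,0],[0,0,0],[0,0,0],[0,0,0],[0,0,0],[0,0,0],[0,0,0],[0,0,0],[0,0,0],[0,0,0],[0,0,0],[0,0,0]], "claw": [1,1,1,1,1,1,1,1,1,1,1,1]}}

```text
clock: 8.25
position: [0.5482, -0.1454, 0.0638]
ee_rot: [0.002, 0.004, 1.0, -0.001]
contact_force: [3.0, 0.2, 1.0]
width: -0.0
gripper_force: 2.0
```

Call:
{"fn": "carry_out", "kwargs": {"delta_pos": [[0,0,0],[-0.005,0,-0.06],[-0.049,-0.02,-0.06],[-0.049,-0.044,-0.06],[-0.049,-0.044,-0.02],[-0.049,-0.044,0],[-0.049,-0.044,0],[-0.035,-0.044,0.0],[-0.02,-0.044,0],[-0.01,-0.044,0],[0,-0.044,0],[0,-0.044,0]], "turn": [[0,0,0],[0,0,0],[0,0,0],[0,0,0],[0,0,0],[0,0,0],[0,0,0],[0,0,0],[0,0,0],[0,0,0],[0,0,0],[0,0,0]], "claw": [1,1,1,1,1,1,1,1,1,1,1,1]}}

```text
clock: 9.45
position: [0.5481, -0.163, 0.0639]
ee_rot: [0.002, 0.004, 1.0, -0.001]
contact_force: [3.8, 0.2, 2.2]
width: -0.0002
gripper_force: 2.1
```

Call:
{"fn": "carry_out", "kwargs": {"delta_pos": [[0,0,0],[-0.005,0,-0.06],[-0.049,0,-0.14],[-0.049,0,-0.14],[-0.049,0,-0.14]], "turn": [[0,0,0],[0,0,0],[0,0,0],[0,0,0],[0,0,0]], "claw": [1,1,1,1,1]}}

```text
clock: 9.95
position: [0.5651, -0.1625, 0.1185]
ee_rot: [-0.001, 0.004, 1.0, 0.0]
contact_force: [-0.7, 0.3, -0.3]
width: 0.0
gripper_force: 0.0
```

Run:
```python
from h import *
s=manip.get_state(); print(s["position"],s["contact_force"])
pic("wrist","w4.png",(100,120,500,320),2)
for n in("main_tip","breaker1_tip","breaker2_tip","breaker3_tip","breaker4_tip","cover_edge"):
    for c in("wrist","side"): print(n,c,[(np.round(r["point"],3).tolist(),round(r["score"],2)) for r in manip.place_of(c,n)[:1]])
```

```text
[ 0.56511895 -0.16252553  0.11849928] [-0.69625444  0.31501377 -0.34017319]
main_tip wrist []
main_tip side [([0.54, -0.084, 0.067], 0.38)]
breaker1_tip wrist [([0.532, -0.109, 0.058], 0.55)]
breaker1_tip side [([0.539, -0.103, 0.069], 0.49)]
breaker2_tip wrist [([0.531, -0.127, 0.061], 0.77)]
breaker2_tip side [([0.538, -0.129, 0.066], 0.58)]
breaker3_tip wrist [([0.535, -0.143, 0.066], 0.53)]
breaker3_tip side [([0.544, -0.141, 0.071], 0.6)]
breaker4_tip wrist [([0.531, -0.161, 0.064], 0.52)]
breaker4_tip side [([0.539, -0.16, 0.072], 0.5)]
cover_edge wrist [([0.543, -0.082, 0.069], 0.48)]
cover_edge side [([0.646, -0.134, 0.117], 0.64)]
```

View pics/w4.png

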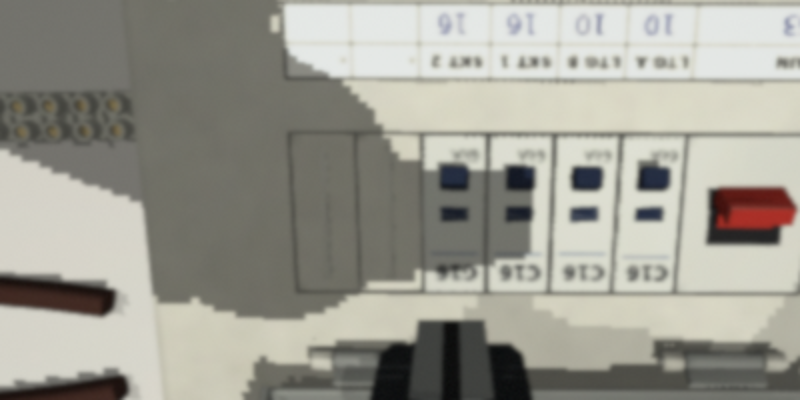

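All four blue toggles (crop u≈453, 519, 587, 653, v≈177) lie flipped and aligned, tip x ≈0.532 as expected for off; red is still up. Now the main switch.

Call:
{"fn": "carry_out", "kwargs": {"delta_pos": [[0,0.1,0],[0,0.202,0],[0,0.202,0.05],[0,0.202,0.11],[0,0.202,0.139],[0,0.202,0.139],[0.01,0.202,0.139],[0.02,0.202,0.139],[0.03,0.202,0.139],[0.038,0.202,0.139],[0.045,0.202,0.139],[0.045,0.202,0.139]], "turn": [[0,0,0],[0,0,0],[0,0,0],[0,0,0],[0,0,0],[0,0,0],[0,0,0],[0,0,0],[0,0,0],[0,0,0],[0,0,0],[0,0,0]], "claw": [1,1,1,1,1,1,1,1,1,1,1,1]}}

```text
clock: 11.8
position: [0.5494, -0.082, 0.0637]
ee_rot: [0.001, 0.004, 1.0, -0.0]
contact_force: [2.4, -0.2, 2.0]
width: -0.0
gripper_force: 1.3
```

Call:
{"fn": "carry_out", "kwargs": {"delta_pos": [[0,0,0],[-0.005,0,-0.06],[-0.03,0,-0.14],[-0.03,0,-0.25],[-0.03,0,-0.25]], "turn": [[0,0,0],[0,0,0],[0,0,0],[0,0,0],[0,0,0]], "claw": [1,1,1,1,1]}}

```text
clock: 12.3
position: [0.5638, -0.0827, 0.1683]
ee_rot: [0.004, 0.004, 1.0, -0.001]
contact_force: [0.9, 0.0, 0.9]
width: 0.0001
gripper_force: 0.0
```

Run:
```python
from h import *
s=manip.get_state(); print(s["position"],s["contact_force"])
pic("wrist","w5.png",(100,100,500,400),2); manip.get_image("side")
for n in("box","main_tip","breaker1_tip","breaker2_tip","breaker3_tip","breaker4_tip","cover_edge"):
    for c in("wrist","side"): print(n,c,[(np.round(r["point"],3).tolist(),round(r["score"],2)) for r in manip.place_of(c,n)[:1]])
```

```text
[ 0.56378579 -0.0826601   0.16830102] [0.8615021  0.04254107 0.8558221 ]
box wrist [([0.548, -0.135, 0.001], 0.66)]
box side [([0.528, -0.124, 0.058], 0.36)]
main_tip wrist [([0.535, -0.081, 0.061], 0.57)]
main_tip side [([0.533, -0.083, 0.063], 0.42)]
breaker1_tip wrist [([0.533, -0.106, 0.06], 0.67)]
breaker1_tip side [([0.53, -0.103, 0.064], 0.47)]
breaker2_tip wrist [([0.535, -0.126, 0.064], 0.53)]
breaker2_tip side [([0.532, -0.125, 0.056], 0.38)]
breaker3_tip wrist [([0.537, -0.144, 0.063], 0.55)]
breaker3_tip side [([0.533, -0.142, 0.059], 0.36)]
breaker4_tip wrist [([0.532, -0.159, 0.062], 0.66)]
breaker4_tip side [([0.535, -0.16, 0.065], 0.36)]
cover_edge wrist [([0.531, -0.289, -0.003], 0.51)]
cover_edge side [([0.647, -0.135, 0.117], 0.8)]
```

View pics/w5.png

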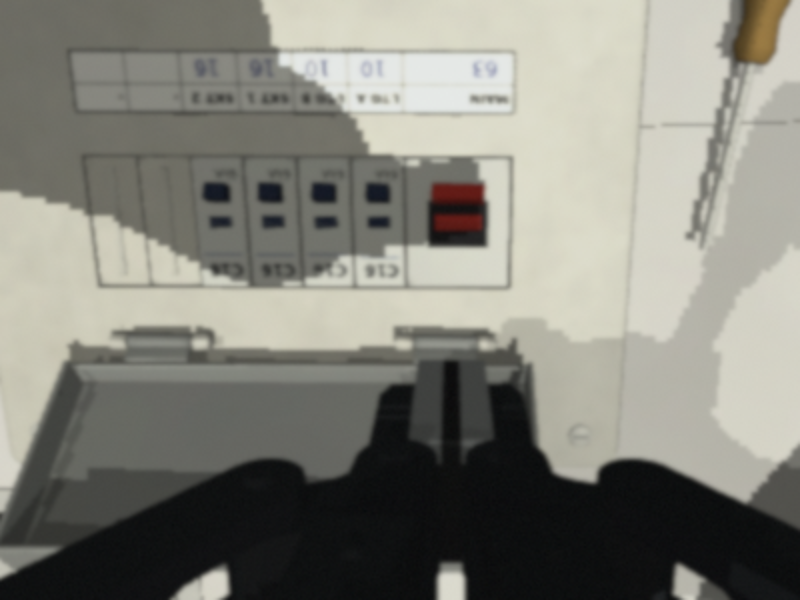

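Main is flipped too (crop (458,192)), in line with the breakers. Now behind the cover.

Call:
{"fn": "carry_out", "kwargs": {"delta_pos": [[-0.05,-0.03,-0.02],[-0.15,-0.08,-0.02],[-0.26,-0.13,-0.02],[-0.26,-0.13,-0.02],[-0.26,-0.13,0.06],[-0.26,-0.13,0.16],[-0.26,-0.13,0.16],[-0.26,-0.13,0.16]], "turn": [[0,0,0],[0,0,0],[0,0,0],[0,0,0],[0,0,0],[0,0,0],[0,0,0],[0,0,0]], "claw": [1,1,1,1,1,1,1,1]}}

```text
clock: 13.9
position: [0.6638, -0.1344, 0.0988]
ee_rot: [-0.001, 0.004, 1.0, 0.0]
contact_force: [-0.0, 1.2, -0.2]
width: -0.0001
gripper_force: 0.0
```

Run:
```python
from h import *
s=manip.get_state(); print(s["position"],s["contact_force"])
pic("side","s6.png",(220,140,420,320),4)
```

```text
[ 0.66384287 -0.13444931  0.09875037] [-1.11794390e-03  1.16633963e+00 -2.31577976e-01]
```

View pics/s6.png

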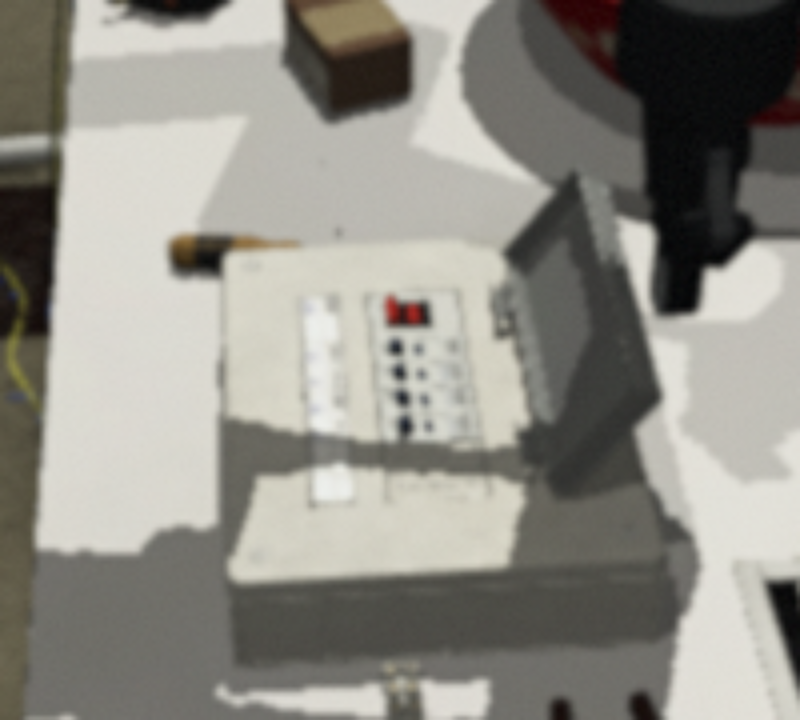

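The fingertips (crop (675,300)) hang free behind the cover. Next I'll sweep it over.

Call:
{"fn": "carry_out", "kwargs": {"delta_pos": [[0.025,0,-0.01],[0.05,0,-0.015],[0.075,0,-0.02],[0.1,0,-0.025],[0.125,0,-0.03],[0.15,0,-0.03],[0.175,0,-0.025],[0.2,0,-0.02],[0.22,0,-0.015],[0.24,0,-0.015],[0.26,0,-0.015],[0.26,0,-0.015]], "turn": [[0,0,0],[0,0,0],[0,0,0],[0,0,0],[0,0,0],[0,0,0],[0,0,0],[0,0,0],[0,0,0],[0,0,0],[0,0,0],[0,0,0]], "claw": [1,1,1,1,1,1,1,1,1,1,1,1]}}

```text
clock: 15.15
position: [0.5588, -0.1336, 0.1046]
ee_rot: [-0.001, 0.004, 1.0, 0.0]
contact_force: [0.5, -0.1, 0.5]
width: 0.0001
gripper_force: 0.0
```

Run:
```python
from h import *
s=manip.get_state(); print(s["position"],s["contact_force"])
pic("side","s7.png",(220,140,420,320),4)
```

```text
[ 0.55876796 -0.13360807  0.10464931] [ 0.50505115 -0.09716175  0.45021965]
```

View pics/s7.png

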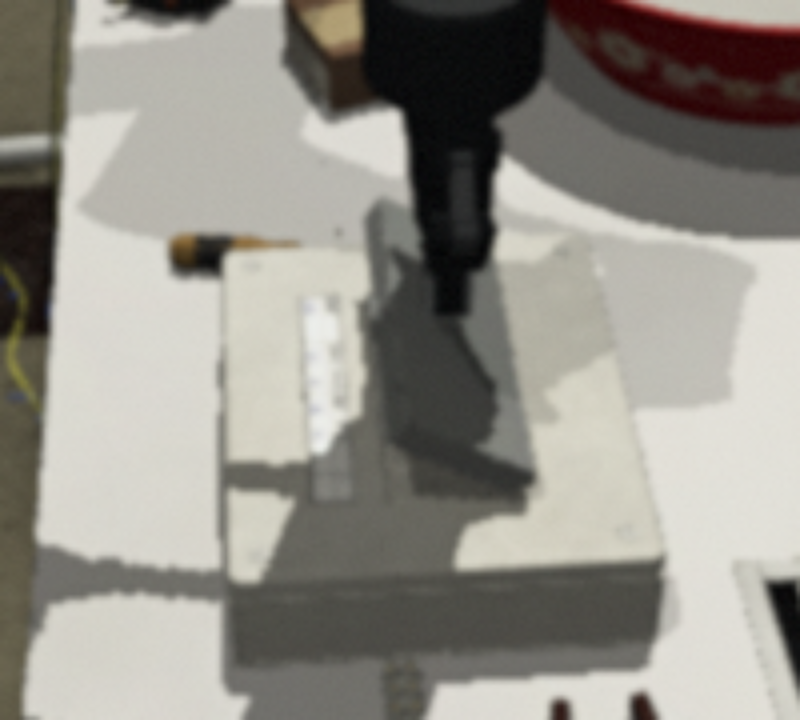

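The cover is over centre, resting against the fingertips at about 0.5 rad. I'll press it down.

Call:
{"fn": "carry_out", "kwargs": {"delta_pos": [[0.01,0,0.012],[0.02,0,0.024],[0.03,0,0.036],[0.04,0,0.048],[0.045,0,0.058],[0.045,0,0.066],[0.045,0,0.072],[0.045,0,0.076],[0.045,0,0.076],[0.045,0,0.076]], "turn": [[0,0,0],[0,0,0],[0,0,0],[0,0,0],[0,0,0],[0,0,0],[0,0,0],[0,0,0],[0,0,0],[0,0,0]], "claw": [1,1,1,1,1,1,1,1,1,1]}}

```text
clock: 16.2
position: [0.5422, -0.1337, 0.0759]
ee_rot: [-0.0, 0.004, 1.0, -0.0]
contact_force: [-4.6, 1.4, 10.4]
width: -0.0002
gripper_force: 5.1
```

It's seated: z 0.076 with 10 N. Time to retreat and check.

Call:
{"fn": "carry_out", "kwargs": {"delta_pos": [[0,0,0.002],[0,0,0.002],[0,0,-0.05],[0,0,-0.15],[0,0,-0.3],[0,0,-0.3],[0,0,-0.3]], "turn": [[0,0,0],[0,0,0],[0,0,0],[0,0,0],[0,0,0],[0,0,0],[0,0,0]], "claw": [1,1,1,1,1,1,1]}}

```text
clock: 16.9
position: [0.544, -0.1342, 0.1969]
ee_rot: [0.003, 0.004, 1.0, -0.001]
contact_force: [0.4, -0.7, -0.9]
width: 0.0002
gripper_force: 0.0
```

Run:
```python
from h import *
s=manip.get_state(); print(s["position"],s["contact_force"])
pic("side","s8.png",(220,140,420,320),4)
for n in("box","cover_edge","driver","strip","tape"): print(n,[(np.round(r["point"],3).tolist(),round(r["score"],2)) for r in manip.place_of("side",n)[:1]])
P=cloud("side")
for x in (.522,.535,.55,.565,.578):
    K=P[(abs(P[:,0]-x)<.005)&(abs(P[:,1]+.155)<.04)&(P[:,2]<.1)]; print(x,np.median(K[:,2]).round(4))
```

```text
[ 0.54398134 -0.13424837  0.19685563] [ 0.39785892 -0.67324705 -0.88911847]
box [([0.553, -0.135, -0.002], 0.74)]
cover_edge [([0.518, -0.132, 0.074], 0.88)]
driver [([0.495, 0.038, -0.0], 0.75)]
strip [([0.526, -0.289, 0.005], 0.71)]
tape [([0.403, -0.38, 0.004], 0.85)]
0.522 0.0772
0.535 0.077
0.55 0.077
0.565 0.0773
0.578 0.077
```

View pics/s8.png

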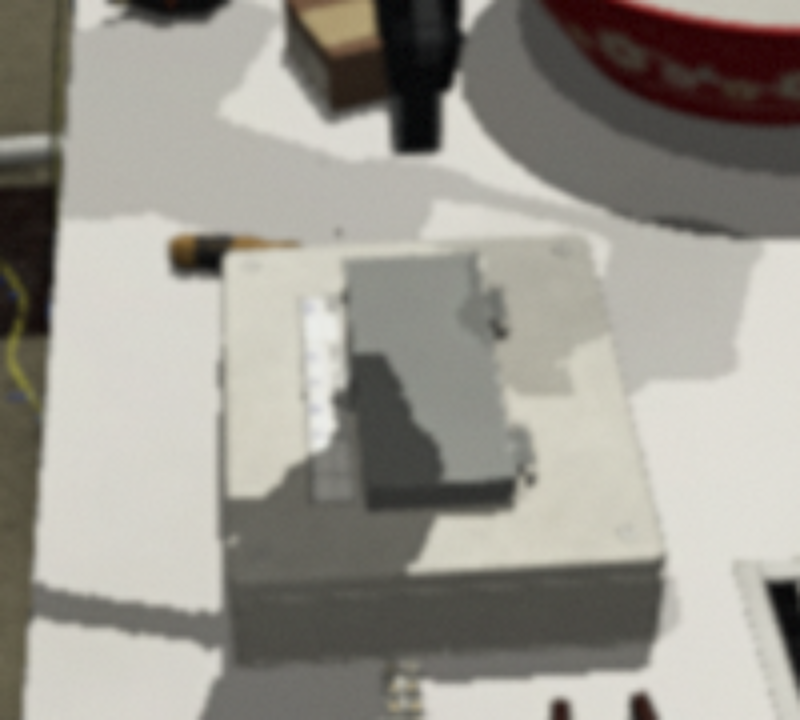

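The cover lies level at z 0.077 across its whole width (crop (430,370)), the box and loose parts haven't moved, and the arm is clear. Handing in.

```bash
python3 -c "
from rig import manip
print(manip.sign_off())"
```

```text
the job is handed in; nothing more can be done
None
```

The job is handed in, verdict not shown: the four breakers went off first, then the main switch, then the cover was pushed shut; on the last check the cover lay flat, the box and the parts around it had not moved, and the arm was clear.

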